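# Clamp a cast specimen on the inspection stage

### The arm

A 6-joint arm with a two-finger parallel gripper is mounted at the origin on the work surface. World frame = base frame: x ahead of the robot, y to its left, z up, the work surface at z = 0. Lengths are in mm, angles in rad, forces in N, time in s.
With the tool pointing down it reaches from about 350 to 775 mm from the base axis. Payload 7.3 kg.
Tool frame: the origin (TCP) lies between the finger pads; the fingertips stand 14 mm ahead of it and the grasp point (between the pads) lies 5 mm behind it; x points along the fingers, z is the direction in which the jaws open and shut, and the axes are right-handed (so a half turn about x gives the same grasp; the last joint's range is limited). The gripper opens to 92 mm and grips with 3 to 60 N. Pads are 19 mm wide; open, the fingers measure 130 mm over their backs; the gripper's body (75 mm by 190 mm) begins 47 mm behind the grasp point.
Start: joints at [1.074, 0.342, 1.524, -0, 1.275, -0.146], TCP at [180.402, 493.051, 240.741] pointing down, gripper open.
Joint ranges: [-2.53, 2.53], [-0.77, 2.02], [0.04, 2.7], [-1, 4.14], [0.28, 2.66], [-3.11, 3.11]. Speed limits (rad/s): [2.57, 2.57, 3.14, 3.14, 3.14, 3.14].

### API

Orientations are given as [roll, pitch, yaw] about the fixed x, y, z axes, in that order (R = Rz(yaw) Ry(pitch) Rx(roll)).
In Python, from station import arm gives the robot as it stands. Calls block until the motion is done:
- arm.goto(position, orientation): joint-space move of the TCP to a pose.
- arm.movel(position, rot=None, max_speed=150, threshold=None): straight line of the TCP; rot=None keeps the orientation; max_speed is the mean speed in mm/s. With threshold (N) it stops when the force on the tool has changed by that much, and returns True; else False.
- arm.set_joints(angles): joint-space move.
- arm.move_gripper(opening): opening from 0.0 (shut) to 1.0 (fully open); the grip force is fixed at half the most; returns when the fingers have stopped.
- arm.dwell(seconds).
- arm.inverse_kinematics(position, orientation): joint angles nearest the present ones, or None.
- arm.read_state(): the state.
- arm.get_image(name): name is "scene" or "top" or "wrist"; returns a dict with "color" (384x512x3 uint8, red, green, blue), "intrinsics" (3x3 intrinsics, pixels), "R" (3x3) and "t" (3): a world point X has camera coordinates R X + t. Camera axes: x right, y down, z forward; pixel columns grow to the right and rows downward; lengths in mm; the calibration is good to about 2 mm. The wrist camera is an equidistant fisheye: a pixel r from the principal point sees the ray r / f radians off the axis. A picture is of the moment at which its call begins. There is no depth.
A pose or a line that the arm cannot do raises arm.PlanningError and nothing moves.
- arm.finish_job(): hands the job in, once; it reports no verdict.
Trained networks look in a picture, given as the dict that the camera call returned (one of the last four; its "shot" number tells which), for a name from the list of things; names that differ only in an ending like _2 or _b are one class to them, and where a whole thing is asked for, a point or a joint stands for the part that bears it (a point fixed in the world has none). Each returns a list of dicts, best first, with "confidence" (0 to 1); they miss things now and then, are a little off and sometimes report something else, mostly with a low value. They report only what shows in the picture. A call takes as long as a camera call. They do not tell look-alikes from the thing itself.
- arm.recognise(query, picture): "rect" ([left, top, right, bottom] in pixels, round what is visible of it).
- arm.regions_of(query, picture): "pixels" (384x512 bool, what is visible of it) and "rect" ([left, top, right, bottom] in pixels, round what is visible of it).
The state is a dict: "clock": time; "q": joint angles; "joint_velocities": joint speeds; "joint_torque": joint torques, N m; "tcp_pos": TCP position; "tool_rot": TCP orientation; "wrist_force": force on the tool from outside, world axes, zero at the start; "wrist_torque": the same for the moment, N m; "finger_gap": opening from 0.0 (shut) to 1.0 (fully open).
Only numpy, scipy, OpenCV 4.12 (cv2) and the standard library are available. Lean on these libraries where they do the work, as an engineer would, in place of code of your own. Each camera call takes 0.05 s, during which the arm holds its last target.

### The job

Push the rectangular specimen block along its channel until it is fully home against the stop, then push the clamp's black-gripped lever over, past its dead point, until it snaps into lock and the pad presses the block down. Only push with the fingers: do not lift the block, and leave the other things on the bench where they are.

Things in the scene. Friction and masses are not known exactly. Their poses are not given: they have to be found in the camera images.
- stage: Fixed aluminium plate 270 x 120 x 12 mm on the bench, carrying a channel, a stop and a steel toggle clamp. Origin: on the bench (z = 0), under the centre of the block when home. Its +x runs along the channel to the stop and clamp (roughly to the robot's left, within 30 degrees), z up. Plate: x = -140 to 130, y = -60 to 60 mm, top z = 12 mm.
- stop_face (a point): Middle of the stop's face, at x = 30, y = 0, z = 21 mm of the stage; the stop is 60 mm wide (y), 8 mm thick, top at z = 30 mm. The channel before it lies between two rails 53 mm apart (inner faces), 10 mm wide, tops at z = 24 mm, from x = -100 to +30 mm.
- block: Loose specimen block: plywood foot with a beetle cast in clear resin on it, 60 (x) x 50 (y) x 30 mm high, about 90 g. Origin: centre of its underside; axes about those of the stage. It rests in the channel on the plate (z = 12, top 42 mm), 25 to 60 mm short of the stop. Home, its origin is at x = 0, y = 0 of the stage. Pushed on its -x end face it slides with 1 N or so.
- pad: Rubber pad, 16 mm across, on a sprung spindle under the end of the clamp's arm; origin: centre of its lower face. The arm is one piece with the lever. Open, the arm stands nearly upright above the stop, up to z = 145 mm, and the pad sticks out to x = 25 mm of the stage at z = 110 to 135 mm: keep clear. Locked, the pad presses the middle of the home block with about 2.5 N.
- lever (a joint): Angle of the clamp's lever in rad, hinge parallel to the stage's y. -0.8: open (the start), at its end stop, leaning to the stage's +x, away from the block; 0: upright, the dead point; +0.5: locked, leaning to -x over the block. An over-centre spring drives it back to -0.8 from below 0 and snaps it to 0.5 from above 0. A level push near its end takes some 8 N at first, less towards 0.
- lever_tip (a point): Tip of the lever's black rubber grip (round bar, 18 mm thick, round end, 68 mm long); on the lever's axis, 99 mm from the hinge. Open, at the stage's x = 141, z = 131 mm; upright, x = 70, z = 161 mm; locked, x = 23, z = 149 mm.
- lever_pivot (a point): Hinge of the lever: at x = 70, y = 0, z = 62 mm of the stage, in the clamp's steel bracket, which fills x = 45 to 95, y = -17 to 17 mm up to z = 74 mm.
- petri: Bystander, loose: glass petri dish, about 80 mm across and 14 mm high; origin at the centre of its underside. Leave it alone.
- puck: Bystander, loose: round cast specimen, 48 mm across and 22 mm high; origin at the centre of its underside. Leave it alone.
- dropper: Bystander, loose: small amber dropper bottle, 28 mm across and 62 mm high; origin at the centre of its underside. Leave it alone.
- brush: Bystander, loose: small wooden brush, 150 mm long, lying flat; origin at the centre of its underside. Leave it alone.
- beaker: Bystander, loose: glass beaker, 70 mm across and 90 mm high; origin at the centre of its underside. Leave it alone.
- jar: Bystander, loose: green glass jar, 68 mm across and 85 mm high; origin at the centre of its underside. Leave it alone.
- onion: Bystander, loose: brown onion, 68 mm across and 77 mm high; origin at the centre of its underside. Leave it alone.
Mind the look-alikes: they are no part of the job. What is shaped like the block but orange or purple is not meant.

How it is judged (in metres and radians):
On the way, in this order (a step that is already met when the one before it is completed fails the run):
1. the block is home against the stop while the clamp is still open (x of block in the frame of stage above -0.004 m and z of block in the frame of stage below 0.016 m and value of joint lever below -0.5 rad), for 0.2 s.
2. the lever has snapped past its dead point into lock, the pad on the block (value of joint lever above 0.4 rad and contact force between pad and block above 1 N), for 0.3 s.
At the end, for the whole second after the job is handed in: the block is at the stop (its origin within 4 mm of home along the channel, and down on the plate within 4 mm), the lever is locked (joint above 0.4 rad) and at rest, and the pad presses the block with more than 1 N (all of step 2 and x of block in the frame of stage above -0.004 m and z of block in the frame of stage below 0.016 m and linear speed of block below 0.02 m/s and velocity of joint lever between -0.1 and 0.1 rad/s); the robot touches nothing.
It fails at once if the block is lifted or tipped (height (world z) of block above 0.024 m or angle between block's own z axis and vertical above 0.3 rad).
It fails at once if another thing on the bench is shifted by more than 30 mm or knocked over (distance of any of petri, puck, dropper, brush, beaker, jar, onion from where it was at the start of the episode above 0.03 m or angle between any of petri, puck, dropper, beaker, jar, onion's own z axis and vertical above 0.5 rad).
It also fails if it takes over 51 s, if anything falls off the work surface, if the arm or the gripper's body presses on something with over 40 N, if the wrist force passes 120 N, or if a joint passes its speed limit or range.

## Working session

There is one attempt and no reset: what is moved stays moved. The work goes in short steps, each a Python script; the robot and the scene stay as the last script left them, time stands still between calls to the robot, and variables do not carry over. Pictures are saved under pics/ and viewed, and the job is handed in when it is done.

```bash
ls; mkdir -p pics; python3 - <<'E'
from station import arm
import cv2
for n in ("scene","top","wrist"):
    p=arm.get_image(n); cv2.imwrite(f"pics/a_{n}.png",p["color"][:,:,::-1])
    print(n,p["intrinsics"].tolist(),p["R"].round(3).tolist() ,p["t"])
    for q in ("block","stage","lever","lever_tip","pad","lever_pivot","stop_face"):
        try: print(q,[(r["rect"],round(r["confidence"],2)) for r in arm.recognise(q,p)][:4])
        except Exception as e: print(q,e)
print(arm.read_state())
E
```

```text
pics
scene [[478.51625560433115, 0.0, 255.62404691748458], [0.0, 478.51625560433115, 193.39282148049028], [0.0, 0.0, 1.0]] [[-0.782, 0.623, 0.019], [0.42, 0.548, -0.723], [-0.461, -0.558, -0.69]] [ 461.4677562  -148.3329377  1684.04035218]
block [([188.1, 177.6, 208.1, 195.2], 0.9), ([221.8, 164.5, 235.0, 184.6], 0.82), ([230.9, 198.1, 259.5, 223.1], 0.79), ([211.6, 222.1, 219.8, 240.4], 0.56)]
stage [([212.8, 192.5, 308.1, 251.6], 0.82)]
lever [([271.5, 195.4, 312.4, 217.1], 0.52)]
lever_tip [([272.9, 193.6, 310.8, 215.8], 0.75)]
pad [([212.0, 193.1, 309.4, 251.4], 0.34)]
lever_pivot [([269.2, 192.5, 308.8, 221.4], 0.85), ([212.3, 192.5, 309.3, 252.2], 0.46)]
stop_face [([212.1, 193.8, 309.3, 255.8], 0.92), ([265.3, 188.8, 297.7, 203.8], 0.53), ([370.9, 272.4, 396.1, 296.7], 0.18)]
top [[448.3599780351653, 0.0, 251.58553508627224], [0.0, 448.3599780351653, 194.27357244340067], [0.0, 0.0, 1.0]] [[0.025, -1.0, -0.017], [-0.984, -0.021, -0.179], [0.178, 0.021, -0.984]] [  -5.86623129  578.38854279 1309.50899937]
block [([315.0, 208.6, 343.0, 228.7], 0.9), ([318.2, 168.6, 338.1, 189.7],
[... 628 characters left out ...]
face []
{'clock': 1.2, 'q': array([ 1.07399311e+00,  3.41977244e-01,  1.52410006e+00, -7.30222400e-06,
        1.27538214e+00, -1.46014778e-01]), 'joint_velocities': array([-4.50758551e-04,  6.83546644e-05,  1.40285156e-03,  1.18396256e-07,
        4.63305319e-04,  1.04465731e-03]), 'joint_torque': array([-2.21082999e-03, -4.31137240e+01, -2.44477630e+01,  7.17536523e-02,
        4.82024427e-02,  5.04307934e-06]), 'tcp_pos': array([180.40926851, 493.05264493, 240.75230848]), 'tool_rot': array([-0.19840903,  1.57066293,  1.02160099]), 'wrist_force': array([-0.56731453,  0.29023632, -0.06473567]), 'wrist_torque': array([-0.01400532, -0.00600896, -0.07815533]), 'finger_gap': 0.9996448017081618}
```

```bash
python3 - <<'E'
import cv2
a=cv2.imread("pics/a_scene.png")[140:300,150:350]; cv2.imwrite("pics/b_scene.png",cv2.resize(a,None,fx=4,fy=3.75,interpolation=2) if 0 else cv2.resize(a,(740,592),interpolation=2))
a=cv2.imread("pics/a_top.png")[140:270,180:353]; cv2.imwrite("pics/b_top.png",cv2.resize(a,(173*4,130*4),interpolation=2))
E
```

```text
(no output)
```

View pics/a_scene.png

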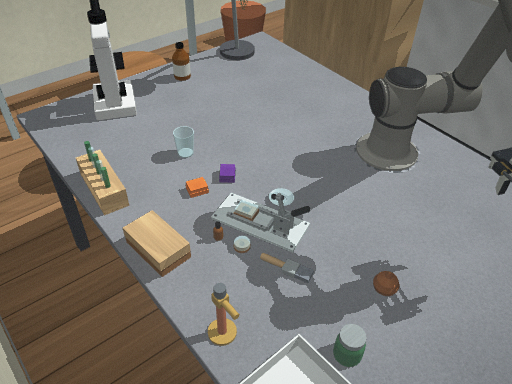

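View pics/a_top.png

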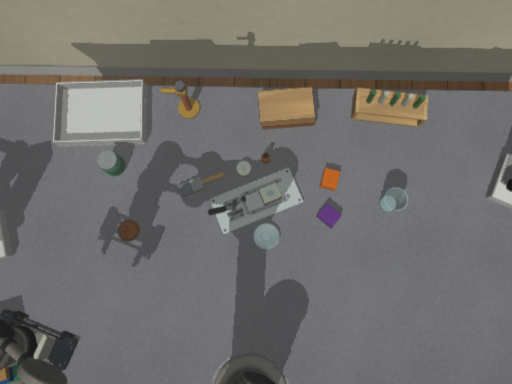

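```bash
ls pics
```

```text
a_scene.png
a_top.png
a_wrist.png
b_scene.png
b_top.png
```

View pics/b_scene.png

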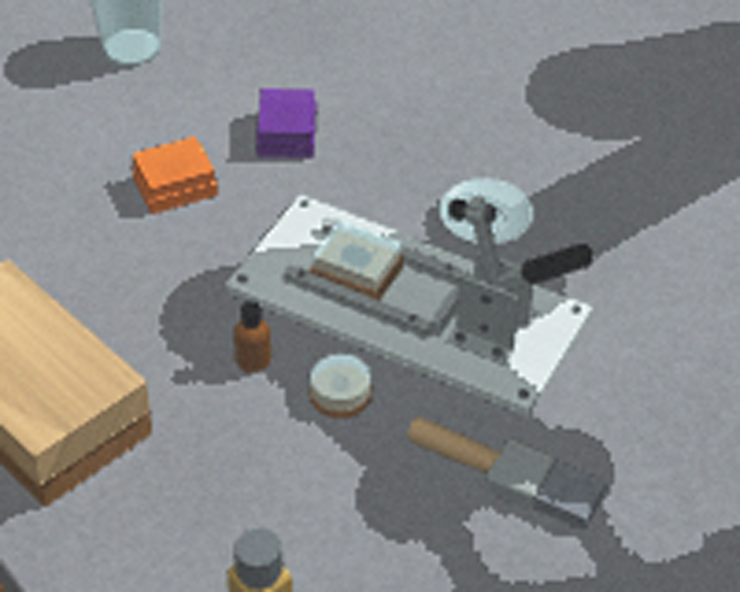

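View pics/b_top.png

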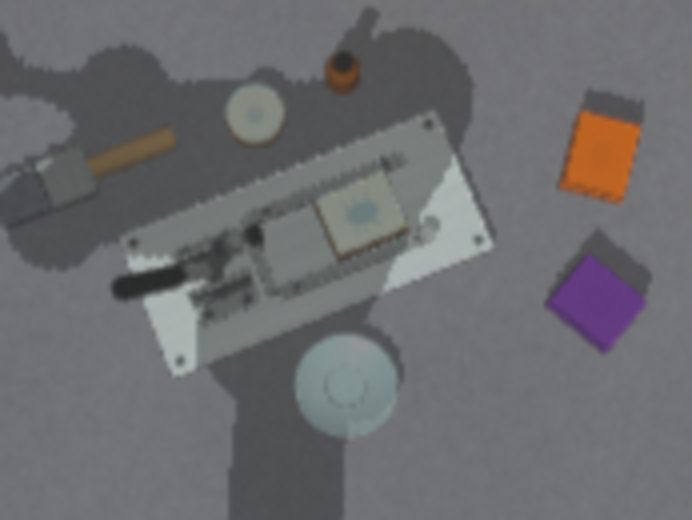

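```bash
cat > h.py <<'E'
import numpy as np, cv2, json
from scipy.optimize import least_squares
K={'scene':np.array([[478.51625560433115,0,255.62404691748458],[0,478.51625560433115,193.39282148049028],[0,0,1]]),
'top':np.array([[448.3599780351653,0,251.58553508627224],[0,448.3599780351653,194.27357244340067],[0,0,1]])}
def proj(p,X):
    c=np.atleast_2d(X)@np.array(p["R"]).T+np.array(p["t"]); u=c@np.array(p["intrinsics"]).T; return u[:,:2]/u[:,2:]
def backz(p,uv,z):
    R=np.array(p["R"]);t=np.array(p["t"]);o=-R.T@t
    d=R.T@np.linalg.inv(p["intrinsics"])@np.array([uv[0],uv[1],1.]); return o+d*(z-o[2])/d[2]
def s2w(st,X):
    x,y,a=st; X=np.atleast_2d(X); c,s=np.cos(a),np.sin(a)
    return np.c_[x+c*X[:,0]-s*X[:,1],y+s*X[:,0]+c*X[:,1],X[:,2]]
E
python3 - <<'E'
from h import *
from station import arm
top=arm.get_image("top"); sc=arm.get_image("scene")
C=np.array([[-140,-60,12],[-140,60,12],[130,60,12],[130,-60,12.]])
ut=(np.array([[432,110],[494,244],[178,377],[121,239]])-1.5)/4+[180,140]
us=(np.array([[230,285],[302,195],[592,308],[530,410]])-1.35)/3.7+[150,140]
LT=np.array([[141,0,131.]])
f=lambda s:np.r_[(proj(top,s2w(s,C))-ut).ravel(),(proj(sc,s2w(s,C))-us).ravel()]
r=least_squares(f,[500,0,1.9]);st=r.x;print(st,np.degrees(st[2]),f(st).round(1))
for nm,p,u in(("top",top,ut),("sc",sc,us)):
    g=lambda s:(proj(p,s2w(s,C))-u).ravel(); print(nm,least_squares(g,st).x)
bt=(np.array([[315,208],[390,172],[408,228],[343,258]])-1.5)/4+[180,140]
W=np.array([backz(top,u,42) for u in bt]); c,s=np.cos(st[2]),np.sin(st[2])
L=(W[:,:2]-st[:2])@np.array([[c,-s],[s,c]]); print("block corners in stage",L.round(1).tolist(),L.mean(0))
np.save("st.npy",st)
# overlay
for nm,p in(("top",top),("scene",sc)):
    im=cv2.resize(p["color"][:,:,::-1],None,fx=4,fy=4,interpolation=2)
    pts=lambda X:((proj(p,s2w(st,np.array(X,float)))+.5)*4).astype(np.int32)
    cv2.polylines(im,[pts(C)],1,(0,0,255),1)
    bx=L.mean(0)[0]
    cv2.polylines(im,[pts([[bx+i*30,j*25,42] for i,j in((-1,-1),(1,-1),(1,1),(-1,1))])],1,(0,255,0),1)
    cv2.polylines(im,[pts([[30,-30,30],[30,30,30],[38,30,30],[38,-30,30]])],1,(255,0,255),1)
    cv2.polylines(im,[pts([[70,0,62],[141,0,131]])],0,(0,255,255),1)
    c0=pts([[0,0,30]])[0]; cv2.imwrite(f"pics/c_{nm}.png",im[c0[1]-240:c0[1]+240,c0[0]-320:c0[0]+320])
# others
for q in("petri","puck","dropper","brush","beaker"):
    for r in arm.recognise(q,top)[:1]:
        a=r["rect"]; print(q,backz(top,((a[0]+a[2])/2,(a[1]+a[3])/2),10).round(),r["confidence"])
print(s2w(st,[[-140,0,0],[141,0,0]]).round())
E
```

```text
[565.65570343  -1.97061142   1.98716969] 113.85643654181087 [ 0.8 -0.6  0.6  0.5 -0.9  0.5 -0.9 -0.4 -1.1 -0.  -0.5 -0.1  0.6 -0.3
  0.6 -0.2]
top [565.69021911  -2.34427149   1.99489816]
sc [565.73376571  -1.56135414   1.97718329]
block corners in stage [[-19.3, -16.8], [-83.3, -20.7], [-78.9, 24.8], [-24.1, 27.1]] [-51.39304693   3.60104193]
petri [459. -45.  10.] 0.68
puck [662.  35.  10.] 0.69
brush [615. 174.  10.] 0.89
beaker [ 573. -434.   10.] 0.86
[[ 622. -130.    0.]
 [ 509.  127.    0.]]
```

View pics/c_top.png

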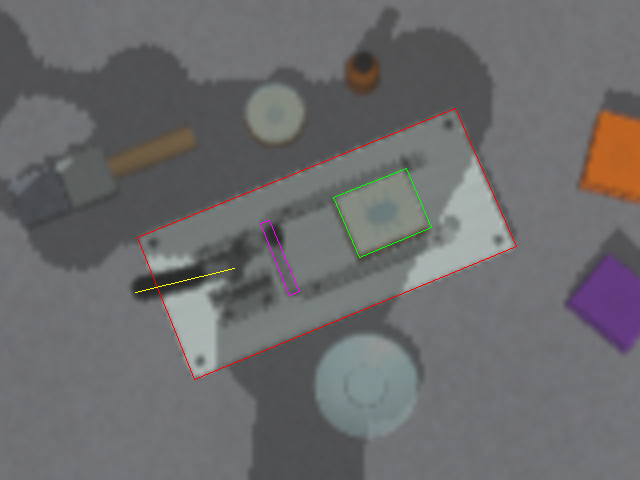

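View pics/c_scene.png

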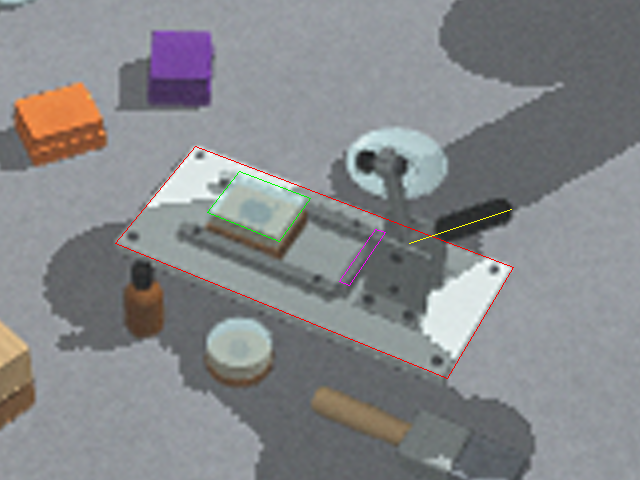

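```bash
cat >> h.py <<'E'
from scipy.spatial.transform import Rotation as Ro
st=np.load("st.npy")
def rot(sgn=1):
    z=sgn*np.array([-np.sin(st[2]),np.cos(st[2]),0]); x=np.array([0,0,-1.]); y=np.cross(z,x)
    return Ro.from_matrix(np.c_[x,y,z]).as_euler('xyz').tolist()
def P(xs,ztip,ys=0): # TCP for finger centre at stage xs, tip height
    w=s2w(st,[[xs,ys,ztip+14]])[0]; return w.tolist()
def save(arm,names,tag,half=(160,120),Xs=(20,0,40),ctr=None):
    for n in names:
        p=arm.get_image(n); c=proj(p,s2w(st,np.array([Xs],float)))[0].astype(int)
        im=p["color"][max(c[1]-60,0):c[1]+60,max(c[0]-80,0):c[0]+80,::-1]
        cv2.imwrite(f"pics/{tag}_{n}.png",cv2.resize(im,None,fx=4,fy=4,interpolation=2))
E
python3 - <<'E'
from h import *
from station import arm
q=arm.read_state()["q"]
best=[]
for s in(1,-1):
    r=rot(s); j=[arm.inverse_kinematics(P(x,z),r) for x,z in((-112,150),(-112,26.5),(-38,26.5),(185,112),(70,122))]
    print(s,r,[None if k is None else k.round(2).tolist() for k in j])
    if all(k is not None for k in j): best.append((max(abs(j[0]-q)),s))
s=min(best)[1]; r=rot(s); open("sgn","w").write(str(s)); print("use",s)
arm.move_gripper(0.0)
arm.goto(P(-112,226),r); arm.goto(P(-112,80),r)
print(arm.read_state()["clock"],arm.read_state()["tcp_pos"],arm.read_state()["finger_gap"],P(-112,80))
save(arm,("scene","top"),"d")
E
```

```text
1 [2.7252192881421036, 1.5707963267948966, 0.0] [[-0.29, 0.58, 1.36, 0.0, 1.21, 2.43], [-0.29, 0.72, 1.47, -0.0, 0.95, 2.43], [-0.19, 0.67, 1.59, -0.0, 0.89, 2.53], [0.18, 0.45, 1.7, -0.0, 0.99, 2.91], [-0.03, 0.48, 1.63, -0.0, 1.04, 2.7]]
-1 [-0.4163733654476895, 1.5707963267948966, 0.0] [[-0.29, 0.58, 1.36, 0.0, 1.21, -0.71], [-0.29, 0.72, 1.47, 0.0, 0.95, -0.71], [-0.19, 0.67, 1.59, 0.0, 0.89, -0.61], [0.18, 0.45, 1.7, -0.0, 0.99, -0.24], [-0.03, 0.48, 1.63, 0.0, 1.04, -0.44]]
use -1
6.2333 [ 611.95884949 -104.23636567   95.17875301] 0.0037344536147862423 [610.9536933819778, -104.40152523524316, 94.0]<sys>:0: UserWarning: Gimbal lock detected. Setting third angle to zero since it is not possible to uniquely determine all angles.
```

View pics/d_scene.png

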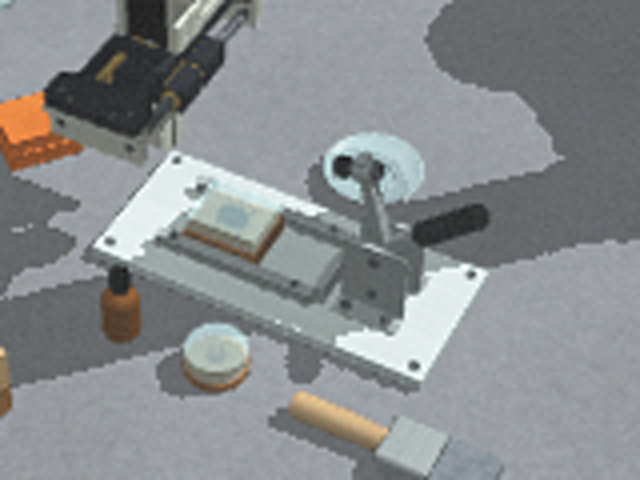

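View pics/d_top.png

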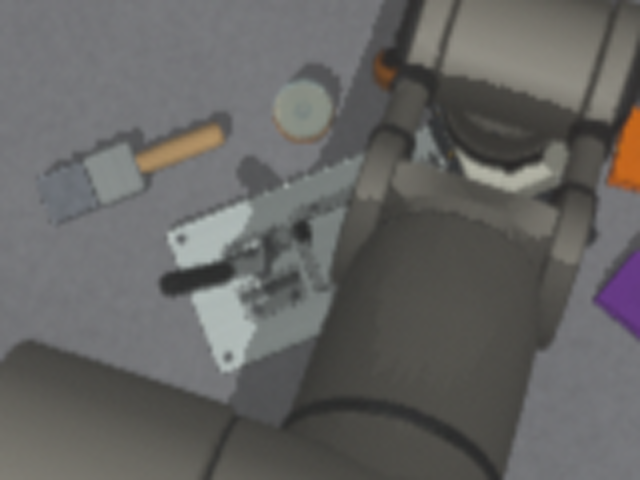

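```bash
python3 -W ignore - <<'E'
from h import *
from station import arm
r=rot(int(open("sgn").read()))
print(arm.movel(P(-112,26.5),r,max_speed=80,threshold=6), arm.read_state()["tcp_pos"].round(1),arm.read_state()["wrist_force"].round(1))
hit=arm.movel(P(-50,26.5),r,max_speed=40,threshold=8)
s=arm.read_state();print(hit,s["tcp_pos"].round(1),s["wrist_force"].round(1))
if not hit:
    hit=arm.movel(P(-36,26.5),r,max_speed=12,threshold=7)
s=arm.read_state();d=s["tcp_pos"][:2]-st[:2]
print(hit,"stage x,y",d@[np.cos(st[2]),np.sin(st[2])],d@[-np.sin(st[2]),np.cos(st[2])],s["tcp_pos"],s["wrist_force"].round(1),s["clock"])
save(arm,("scene",),"e")
E
```

```text
False [ 611.3 -104.5   40.7] [ 0.2 -0.5  0.4]
False [585.9 -47.8  40.4] [-0.3 -0.   0.2]
True stage x,y -40.8077773405207 0.06631553296690956 [582.09960992 -39.31866395  40.55203721] [ 0.8 -2.5  0.2] 9.7
```

View pics/e_scene.png

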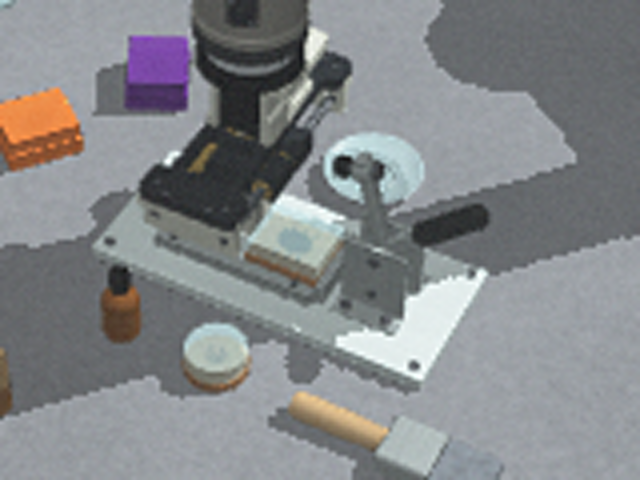

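```bash
python3 -W ignore - <<'E'
from h import *
from station import arm
r=rot(int(open("sgn").read()))
sx=lambda s:((s["tcp_pos"][:2]-st[:2])@[np.cos(st[2]),np.sin(st[2])]).round(2)
print(sx(arm.read_state()))
hit=arm.movel(P(-36,26.5),r,max_speed=10,threshold=10)
s=arm.read_state();print(hit,sx(s),s["wrist_force"].round(1))
arm.dwell(0.3);s=arm.read_state();print(sx(s),s["wrist_force"].round(1))
arm.movel(P(-65,26.5),r,max_speed=60)
arm.movel(P(-70,226),r,max_speed=200)
arm.goto(P(185,226),r)
s=arm.read_state();print(sx(s),s["clock"])
save(arm,("scene","top"),"f")
E
```

```text
-40.82
True -40.75 [ 1.2 -3.1 -0.3]
-40.76 [ 0.5 -3.6 -0.3]
184.05 13.0917
```

View pics/f_scene.png

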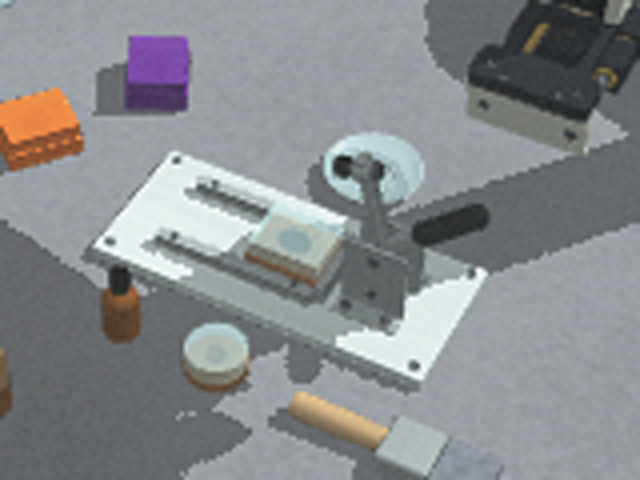

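View pics/f_top.png

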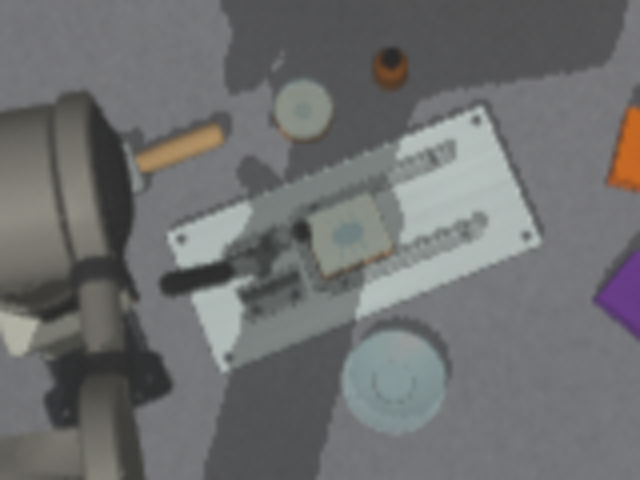

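```bash
python3 -W ignore - <<'E'
from h import *
from station import arm
r=rot(int(open("sgn").read()))
sx=lambda s:((s["tcp_pos"][:2]-st[:2])@[np.cos(st[2]),np.sin(st[2])]).round(2)
print(arm.movel(P(185,112),r,max_speed=120,threshold=8))
save(arm,("scene",),"g")
for x,z in((150,113),(130,115),(110,118),(90,121),(80,122),(71,123)):
    h=arm.movel(P(x,z),r,max_speed=50,threshold=30)
    s=arm.read_state();print(h,sx(s),s["tcp_pos"][2].round(1),s["wrist_force"].round(1),s["clock"])
    if h: break
save(arm,("scene",),"h")
E
```

```text
False
False 151.94 127.4 [-1.8 13.1  3.8] 15.1917
True 151.05 128.7 [-1.3  7.3 -1. ] 15.4417
```

View pics/g_scene.png

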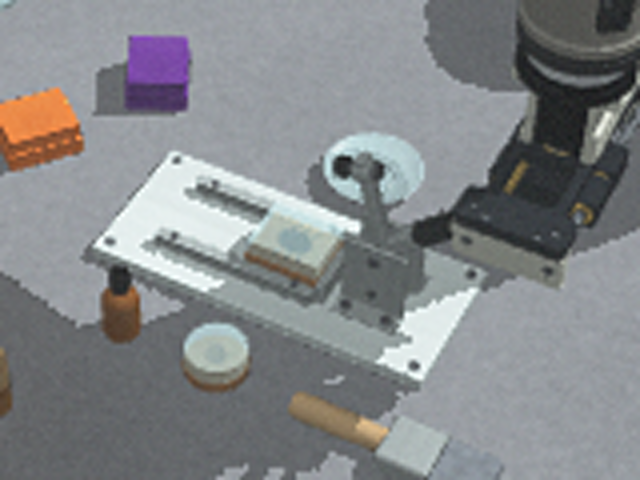

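View pics/h_scene.png

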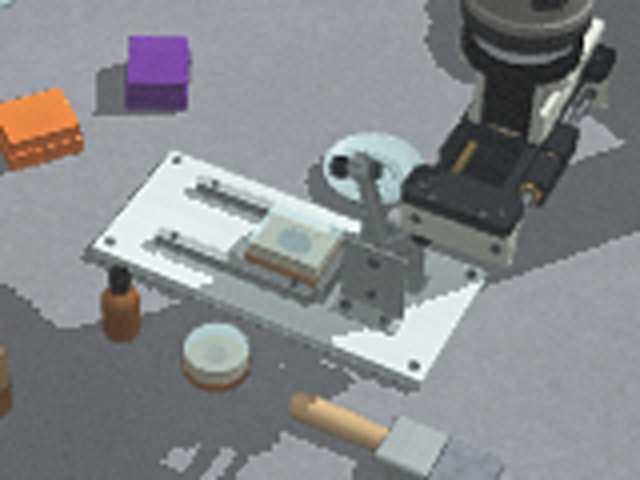

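```bash
python3 -W ignore - <<'E'
from h import *
from station import arm
r=rot(int(open("sgn").read()))
sx=lambda s:((s["tcp_pos"][:2]-st[:2])@[np.cos(st[2]),np.sin(st[2])]).round(2)
for th in (-.75,-.65,-.5,-.35,-.2,-.05,.1,.22):
    x=151+90*(np.sin(-th)-np.sin(.8)); z=114+90*(np.cos(th)-np.cos(.8))
    h=arm.movel(P(x,z),r,max_speed=35,threshold=30)
    s=arm.read_state();print(th,h,sx(s),x.round(1),s["tcp_pos"][2].round(1),(z+14).round(1),s["wrist_force"].round(1),s["clock"])
    if h: break
save(arm,("scene",),"i")
E
```

```text
-0.75 False 148.67 147.8 130.9 131.1 [-0.8  7.5 -1.6] 15.7583
-0.65 False 141.9 140.9 137.0 136.9 [-2.   6.9  1.1] 16.1667
-0.5 False 130.52 129.6 144.9 144.3 [-2.7  7.6  4.7] 16.7
-0.35 False 117.33 117.3 150.0 149.8 [-0.4  3.6  2.9] 17.2333
-0.2 False 103.97 104.3 153.3 153.5 [-0.   1.1  0.4] 17.7667
-0.05 False 90.64 90.9 155.0 155.2 [-0.7 -0.3  0.8] 18.3
0.1 False 77.31 77.5 154.8 154.8 [ 0.1 -0.2 -1. ] 18.8333
0.22 False 66.62 66.8 153.0 153.1 [0.7 0.6 0.9] 19.2917
```

View pics/i_scene.png

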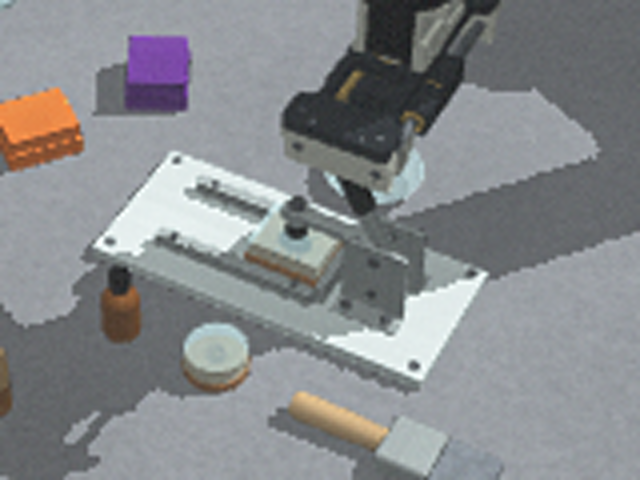

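```bash
python3 -W ignore - <<'E'
from h import *
from station import arm
r=rot(int(open("sgn").read()))
arm.movel(P(150,145),r,max_speed=100)
arm.movel(P(185,226),r,max_speed=150)
arm.dwell(0.5)
print(arm.read_state()["clock"],arm.read_state()["wrist_force"])
save(arm,("scene","top"),"j")
p=arm.get_image("scene"); print("lock tip",proj(p,s2w(st,[[23,0,149],[70,0,62],[0,0,42]])))
c=proj(p,s2w(st,[[20,0,60]]))[0].astype(int)
im=cv2.resize(p["color"][:,:,::-1],None,fx=8,fy=8,interpolation=2)
q=((proj(p,s2w(st,np.array([[23,0,149],[70,0,62]],float)))+.5)*8).astype(np.int32); cv2.polylines(im,[q],0,(0,255,255),1)
b=((proj(p,s2w(st,np.array([[i*30,j*25,42] for i,j in((-1,-1),(1,-1),(1,1),(-1,1))],float)))+.5)*8).astype(np.int32); cv2.polylines(im,[b],1,(0,255,0),1)
cv2.imwrite("pics/k.png",im[c[1]*8-280:c[1]*8+280,c[0]*8-380:c[0]*8+380])
E
```

```text
21.5667 [ 0.0736437  -0.71422063  0.97608431]
lock tip [[270.6581151  188.92521604]
 [284.24576289 216.73032084]
 [262.08976681 213.11735768]]
```

View pics/k.png

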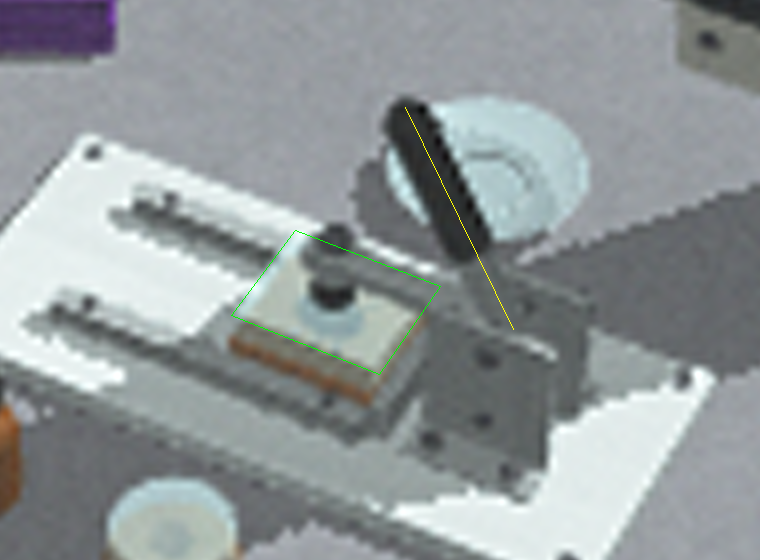

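View pics/j_top.png

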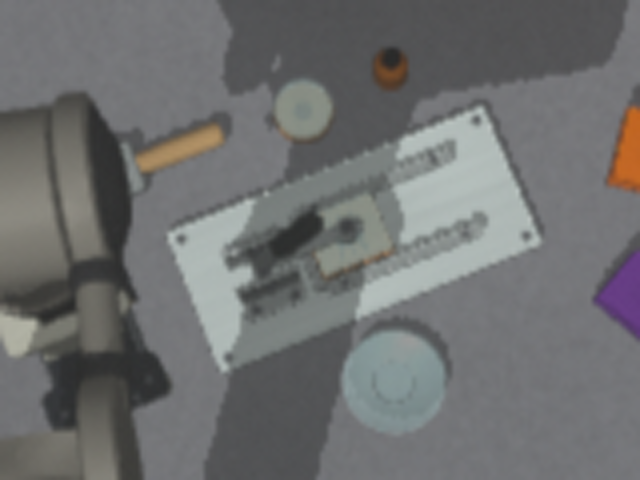

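Both pictures show the lever lying along the predicted locked line, with the pad in the middle of the block. The block sits on its predicted home outline, and the gripper is clear of everything.

```bash
python3 -c "
from station import arm
print(arm.finish_job())"
```

```text
the job is handed in; nothing more can be done
None
```

The block is home against the stop, the clamp lever is locked with its pad on the block, and the job is handed in. It gave no verdict. The arm's clock read about 21.6 s just before hand-in, against the 51 s limit.

- **Block:** I pushed it along the channel with shut fingers. A second, harder push gained less than 0.1 mm. The finger position puts the block about 1 mm from its estimated home, which is within my measuring error.
- **Lever:** My first, nearly level push stopped on the 30 N force threshold I had set, and the lever barely moved. I then pushed along the lever's own arc, which took about 8 N at first and dropped to nothing before the dead point, where the lever snapped over.
- **Last checks:** In the final pictures the lever lies within a few mm of the predicted locked line and the pad is in the middle of the block. The block matches its home outline, and the bystanders in view look unmoved. The gripper is clear, with the wrist force about 1 N, which is noise.
- **Not measured:** I could not measure the pad's force on the block directly. My overlays of the taller parts were off by 2–4 mm, consistent with the calibration.

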